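Aim the bench camera on its threaded post and lock it

ROBOT

A 7-joint arm with a two-finger parallel gripper is mounted at the origin on a cart in front of the work surface, level with it; the furniture and walls round the work are solid. World frame = base frame: x ahead of the robot, y to its left, z up, the work surface at z = 0. Lengths are in m, angles in rad, forces in N, time in s.
With the tool pointing down it reaches from about 0.425 to 0.925 m from the base axis. Payload 6.8 kg.
Tool frame: the origin (TCP) lies on the front face of the gripper's body, between the roots of the fingers; the fingertips stand 73 mm ahead of it and the grasp point (between the pads) lies 54 mm ahead of it; z points along the fingers, y is the direction in which the jaws open and shut (so a half turn about z gives the same grasp; the last joint's range is limited). The gripper opens to 85 mm and grips with 20 to 120 N. Pads are 22 mm wide; open, the fingers measure 114 mm over their backs; the gripper's body (76 mm by 85 mm) begins 54 mm behind the grasp point. The pads swing forward as they close: fully open they stand 13 mm farther back than shut.
Start: joints at [1.242, 0.477, 0.022, 1.555, -0.011, 1.109, -0.083], TCP at [0.148, -0.659, 0.304] pointing down, gripper open.
Joint ranges: [-2.96, 2.96], [-0.34, 2.1], [-1.41, 1.46], [0.24, 2.44], [-1.37, 4.51], [0.17, 1.92], [-2.96, 2.96]. Speed limits (rad/s): [2.39, 2.39, 3.14, 3.14, 3.14, 3.14, 3.14].

INTERFACE

Orientations are given as a unit quaternion [w, x, y, z].
In Python, from station import get_obs, read_camera, hand_in, spot_in, cut_out, spot_point gives the robot as it stands. The module is installed in compiled form; this text tells all that it offers.
- The arm moves only by the tool move_arm, never from a script. Its arguments are lists of equal length, an entry for each row: "gripper": the opening, from 0 (shut) to 1 (fully open); "xyz": the shift along the tool's x, y, z in cm, a list of three; "twist": the turn about the tool's z in rad. A call has 1 to 5 rows; each row is the pose to reach, as a shift and turn from the pose commanded when the call began, along the tool's axes at that moment; what a row does not reach only later rows make up. A row lasts 1/12 s, in which the tool goes at most 41.7 mm and 7.16 degrees, less where a joint would pass 70% of its speed; a pose out of reach is approached as far as the arm can. A call with a gripper value outside its range is refused whole. The fingers move at their own pace and stop on an object; "squeeze" is the grip in N (left out, the last holds). Time passes only in rows, so rows that repeat a pose let the fingers close. It gives the time, the measured TCP pose, the force and the opening at its end, in the units of the state.
- get_obs(): the state, without advancing time (a new reading comes with each control period).
- read_camera(name): name is "scene" or "top" or "wrist"; returns a dict with "pixels" (400x640x3 uint8, red, green, blue), "fx", "fy", "cx", "cy" (pixels), "k1" (the pictures are not rectified: a ray, as slopes to the right and down, at radius r is drawn at 1 + k1 r^2 times it, then the intrinsics apply), "R" (3x3) and "t" (3): a world point X has camera coordinates R X + t. Camera axes: x right, y down, z forward; pixel columns grow to the right and rows downward; lengths in m; the calibration is good to about 2 mm. A picture is of the moment at which its call begins. There is no depth.
- hand_in(): hands the job in, once; it reports no verdict.
Trained networks look in the newest picture that a camera, given by its name, has taken for a name from the list of things; names that differ only in an ending like _2 or _b are one class to them, and where a whole thing is asked for, a point or a joint stands for the part that bears it (a point fixed in the world has none). Each returns a list of dicts, best first, with "p" (0 to 1); they miss things now and then, are a little off and sometimes report something else, mostly with a low value. They report only what shows in the picture. A call takes as long as a camera call.
- spot_in(query, camera): "centre" ([x, y, z] in m, in world coordinates, good to about 4 mm: the middle of the surface that is visible of it).
- cut_out(query, camera): "pixels" (400x640 bool, what is visible of it).
- spot_point(query, camera): "centre" ([x, y, z] in m, in world coordinates, good to about 4 mm: a listed point, or the origin of a listed thing).
The state is a dict: "t": time; "q": joint angles; "joint_vel": joint speeds; "joint_torque": joint torques, N m; "eef_pos": TCP position; "tool_rot": TCP orientation; "contact_force": force on the tool from outside, world axes, zero at the start; "torque": the same for the moment, N m; "gripper_width": opening from 0.0 (shut) to 1.0 (fully open).
Only numpy, scipy, OpenCV 4.12 (cv2) and the standard library are available. Lean on these libraries where they do the work, as an engineer would, in place of code of your own. Each camera call takes 0.05 s, during which the arm holds its last target.

TASK

The little bench camera sits loose on its threaded post and looks the wrong way: screw it further down, clockwise seen from above, until its lens looks straight at the bridge of the black spectacles on the white rest. Then, having let go of it, swing the lock ring's lever under it counter-clockwise until the ring grips firmly. Feel for where it bites and push gently, never with more than 14 N and only until firm, since a ring forced too tight drags the camera off its aim; leave the other things where they are.

Things in the scene. Friction and masses are not known exactly. Their poses are not given: they have to be found in the camera images.
- camera_centre (a point): Centre of the camera's pale grey housing, 42 long, 34 wide, 30 mm high, on the axis of the upright threaded post. x points out of the lens along its level line of sight, y across (flat sides to grip 17 mm either side), z up. The black lens barrel, 27 mm thick, ends 42 mm ahead of here, the back 24 mm behind. Under the housing a neck, then a foot disc 42 mm across and 4 mm thick.
- camera: The camera; origin on the post axis at its foot's underside, 26 mm below camera_centre; same axes. Screwing it clockwise seen from above lowers it 20 mm a turn (a quick thread). The thread is stiff (0.42 N m) at every angle and stays where left. At the start 1.1 to 3.3 rad are to go; the thread runs on 0.5 rad or more past the aim, so no stop helps.
- lock_ring: Dark knurled ring, rubber-topped, with a lever; under the camera on the same thread, 45 mm across, 10 mm high; origin on the post axis at its underside; x out along the lever. Counter-clockwise seen from above raises it 20 mm a turn. It turns easily (0.05 N m, 0.7 N at the knob) till it meets the camera's foot, 0.1 to 2.5 rad on, as the camera's height has it.
- lever_knob (a point): Centre of the black upright knob on the lever's end, 70 mm from the post axis; 15 mm thick, 11 mm up and down from here; x outward. Push it sideways. Once the ring bites, the push grows about 1 N per 0.12 rad: under 3 N is loose, 4 to 5 N right, above 6 N the ring drags the camera round. It does not spring back when let go. The camera's top is 43 to 64 mm higher than here.
- bridge (a point): Middle of the bridge of the black spectacle frame, 132 mm wide, which is fixed on its white rest 0.15 to 0.35 m from the camera, level with its lens.
- camera_stand: The camera's fixed stand: a square steel foot, 104 mm wide and 14 mm high, and a column 27 mm thick; origin on the post axis at the worktop.
- loupe: Black eye loupe, 35 mm across and 32 mm high, loose bystander; origin at its underside.
- lens_clock: Round gauge lying flat, 61x43x13 mm, loose bystander; origin at its underside.
- screw_jar: Small white jar, 42 mm across and 30 mm high, loose bystander; origin at its underside.
- cleaner: Dropper bottle, 34 mm across and 102 mm high, loose bystander; origin at its underside.

How it is judged:
By the outcome, as a careful person would: the job done as asked, in the order asked, and still so for the second after the job is handed in, with the robot touching nothing.
It also fails if it takes over 70 s, if anything falls off the work surface, if the arm or the gripper's body presses on something with over 40 N, if the wrist force passes 120 N, or if a joint passes its speed limit or range.

## Working session

There is one attempt and no reset: what is moved stays moved. The work goes in short steps, Python scripts to look and compute and a tool call to move; the robot and the scene stay as the last step left them, time stands still between calls to the robot, and variables do not carry over. Pictures are saved under pics/ and viewed, and the job is handed in when it is done.

Besides the shell and the picture viewer there is one more tool, called after "Call:" as name(argument=value, ...) on one line, values as JSON. move_arm: Moves the arm, as the interface text tells. Its arguments: {"type":"object","properties":{"gripper":{"type":"array","items":{"type":"number"}},"xyz":{"type":"array","items":{"type":"array","items":{"type":"number"}}},"twist":{"type":"array","items":{"type":"number"}},"squeeze":{"type":"number"}},"required":["gripper","xyz","twist"]}

```bash
mkdir -p pics; cat > h.py <<'E'
import numpy as np, cv2
from station import *
def save(name,fn):
    c=read_camera(name); cv2.imwrite('pics/'+fn,c['pixels'][:,:,::-1]); return c
def proj(c,X):
    X=np.atleast_2d(X); p=X@np.array(c['R']).T+c['t']; s=p[:,:2]/p[:,2:]; r2=(s**2).sum(1,keepdims=True); s=s*(1+c['k1']*r2)
    return s*[c['fx'],c['fy']]+[c['cx'],c['cy']]
def ray(c,uv):
    d=(np.array(uv,float)-[c['cx'],c['cy']])/[c['fx'],c['fy']]; s=d.copy()
    for _ in range(20): s=d/(1+c['k1']*(s**2).sum())
    R=np.array(c['R']); v=R.T@np.array([s[0],s[1],1]); return -R.T@np.array(c['t']), v/np.linalg.norm(v)
def atz(c,uv,z):
    o,v=ray(c,uv); return o+v*(z-o[2])/v[2]
E
python3 - <<'E'
from h import *
o=get_obs()
for k,v in o.items(): print(k,np.round(v,3))
for n in ('scene','top','wrist'):
    c=save(n,n+'0.png'); print(n,np.round(-np.array(c['R']).T@c['t'],3))
    for q in ('camera_centre','camera','lock_ring','lever_knob','bridge','camera_stand'):
        r=spot_point(q,n); print(q,[(np.round(a['centre'],3),round(a['p'],2)) for a in r[:2]])
E
```

```text
t 0.0
q [ 1.242  0.478  0.022  1.556 -0.011  1.109 -0.083]
joint_vel [-0.     0.     0.001 -0.001  0.    -0.001  0.001]
joint_torque [-0.0000e+00 -5.9645e+01  1.6080e+00 -2.8120e+01  1.3000e-02  9.0000e-03
 -0.0000e+00]
eef_pos [ 0.148 -0.658  0.303]
tool_rot [-0.001  0.994  0.11  -0.   ]
contact_force [ 0.065  0.533 -0.079]
torque [0.037 0.012 0.002]
gripper_width 1.0
scene [0.001 0.354 0.731]
camera_centre [(array([ 0.526, -0.163,  0.111]), 0.7)]
camera [(array([ 0.527, -0.16 ,  0.088]), 0.91), (array([ 0.526, -0.161,  0.001]), 0.4)]
lock_ring [(array([ 0.528, -0.162,  0.064]), 0.72)]
lever_knob [(array([ 0.496, -0.102,  0.065]), 0.55)]
bridge [(array([ 0.568, -0.373,  0.103]), 0.57), (array([ 0.494, -0.104,  0.062]), 0.36)]
camera_stand []
top [ 0.502 -0.212  1.018]
camera_centre [(array([ 0.526, -0.16 ,  0.114]), 0.62)]
camera [(array([ 0.529, -0.159,  0.086]), 0.65)]
lock_ring [(array([ 0.527, -0.162,  0.065]), 0.61)]
lever_knob []
bridge [(array([ 0.566, -0.374,  0.107]), 0.8)]
camera_stand [(array([ 0.522, -0.162,  0.   ]), 0.87)]
wrist [ 0.229 -0.64   0.374]
camera_centre []
camera []
lock_ring []
lever_knob []
bridge []
camera_stand []
```

View pics/scene0.png

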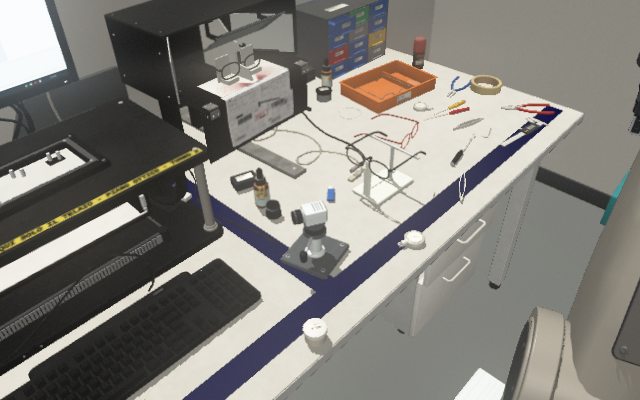

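View pics/top0.png

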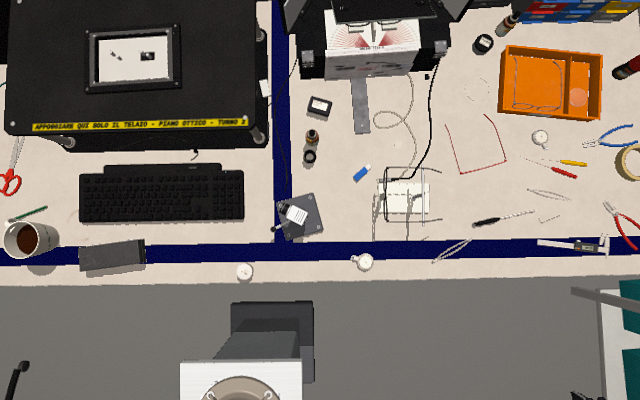

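```bash
python3 - <<'E'
import cv2,numpy as np
s=cv2.imread('pics/scene0.png')[120:290,220:440]; t=cv2.imread('pics/top0.png')[120:260,250:450]
cv2.imwrite('pics/s0c.png',cv2.resize(s,None,fx=3.5,fy=3.5,interpolation=2)); cv2.imwrite('pics/t0c.png',cv2.resize(t,None,fx=4,fy=4,interpolation=2))
E
```

```text
(no output)
```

View pics/s0c.png

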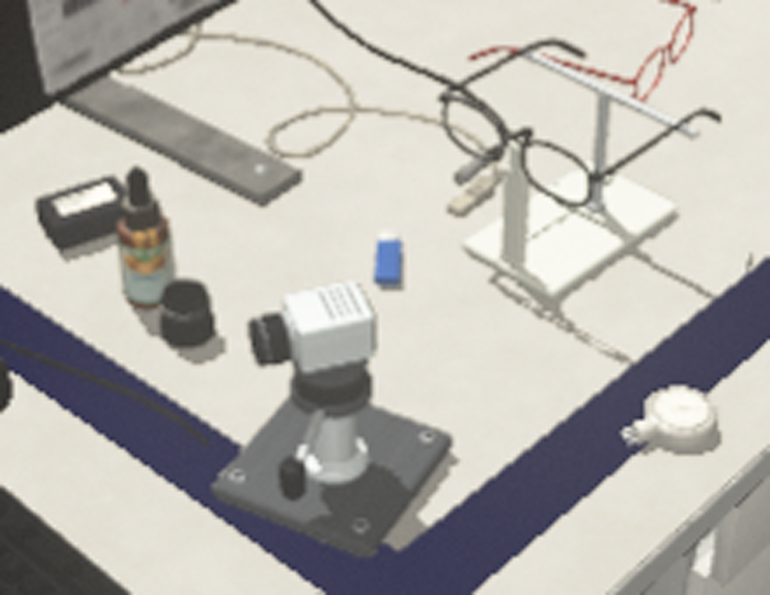

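View pics/t0c.png

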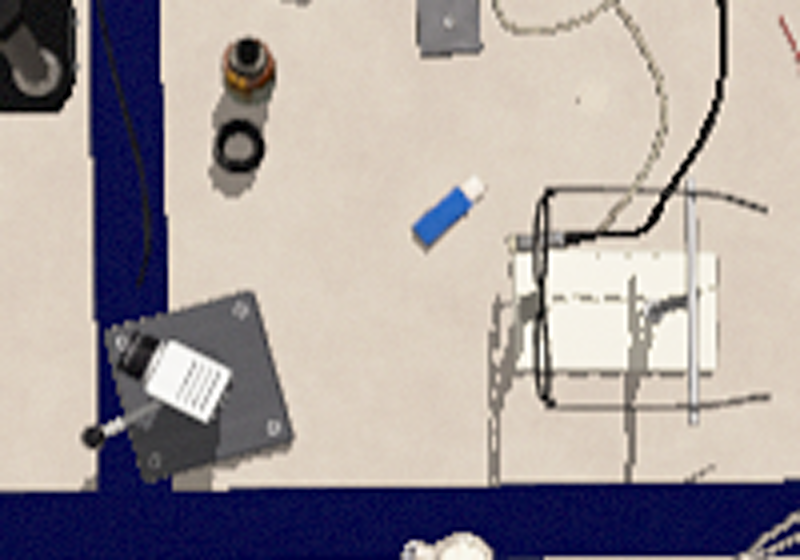

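```bash
cat >> h.py <<'E'
def tri(obs):
    A=np.zeros((3,3));b=np.zeros(3)
    for c,uv in obs:
        o,v=ray(c,uv);P=np.eye(3)-np.outer(v,v);A+=P;b+=P@o
    X=np.linalg.solve(A,b); return X,[np.round(proj(c,X)[0]-uv,1) for c,uv in obs]
def crop(c,fn,x0,y0,x1,y1,f,pts=()):
    im=cv2.resize(np.ascontiguousarray(c['pixels'][y0:y1,x0:x1,::-1]),None,fx=f,fy=f,interpolation=cv2.INTER_CUBIC)
    for p in pts:
        u=((proj(c,p)[0]-[x0,y0]+.5)*f).astype(int); cv2.drawMarker(im,tuple(int(a) for a in u),(0,0,255),0,8,1)
    cv2.imwrite('pics/'+fn,im)
E
python3 - <<'E'
from h import *
S=read_camera('scene');T=read_camera('top')
print(tri([(S,(368,158)),(T,(386.2,194.5))]))
B=[.567,-.3735,.105]; print(proj(S,B),proj(T,B))
for q in('camera_centre','bridge','lock_ring','camera'):
  for c in('scene','top'):
    read_camera(c); print(q,c,[(np.round(a['centre'],4),round(a['p'],2)) for a in spot_point(q,c)[:1]])
crop(S,'b_s.png',340,130,400,190,10,[B]);crop(T,'b_t.png',370,160,430,230,8,[B])
# camera yaw via hypotheses overlay
psi=np.radians(63);x=np.array([np.cos(psi),np.sin(psi),0]);y=np.array([-x[1],x[0],0]);C=np.array([.526,-.161,.112])
pts=[C+a*x+b*y+[0,0,.015] for a in(-.024,.018) for b in(-.017,.017)]+[C+.042*x]
crop(T,'c_t.png',265,190,325,250,10,pts);crop(S,'c_s.png',280,190,340,250,10,pts)
E
cd pics; python3 -c "
import cv2,numpy as np
a=[cv2.resize(cv2.imread(f),(400,300) if 0 else (300,300)) for f in('b_s.png','b_t.png','c_s.png','c_t.png')]
cv2.imwrite('m1.png',np.vstack([np.hstack(a[:2]),np.hstack(a[2:])]))"
```

```text
(array([ 0.56955898, -0.37379091,  0.11057785]), [array([-0.4,  0. ]), array([0.2, 0.2])])
[[368.36948712 160.63617871]] [[385.92419939 195.98966239]]
camera_centre scene [(array([ 0.5251, -0.1644,  0.1117]), 0.7)]
camera_centre top [(array([ 0.5242, -0.1586,  0.114 ]), 0.89)]
bridge scene [(array([ 0.5711, -0.3729,  0.1023]), 0.63)]
bridge top [(array([ 0.5697, -0.3722,  0.1064]), 0.81)]
lock_ring scene [(array([ 0.5299, -0.1638,  0.0605]), 0.76)]
lock_ring top [(array([ 0.5273, -0.1634,  0.0627]), 0.56)]
camera scene [(array([ 0.5302, -0.16  ,  0.0879]), 0.9)]
camera top [(array([ 0.5272, -0.1636,  0.0883]), 0.92)]
```

View pics/m1.png

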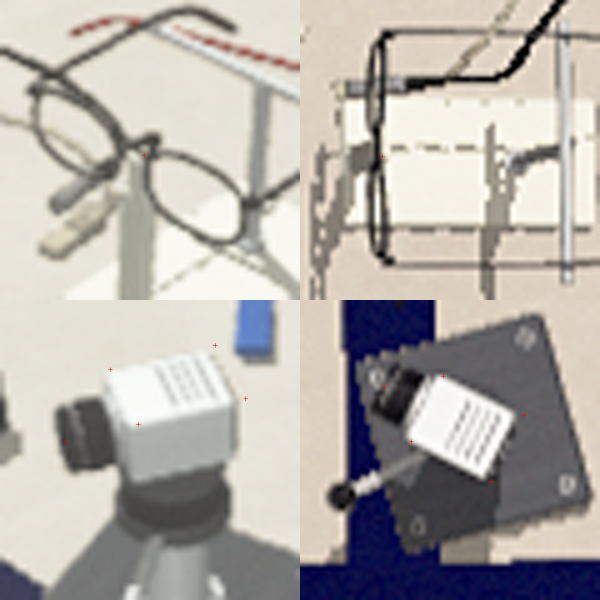

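```bash
python3 -c "
import cv2,numpy as np
a=[cv2.resize(cv2.imread('pics/'+f)[:400] if 0 else cv2.imread('pics/'+f),(400,400)) for f in('c_s.png','c_t.png')]
cv2.imwrite('pics/m2.png',np.hstack(a))"
```

```text
(no output)
```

View pics/m2.png

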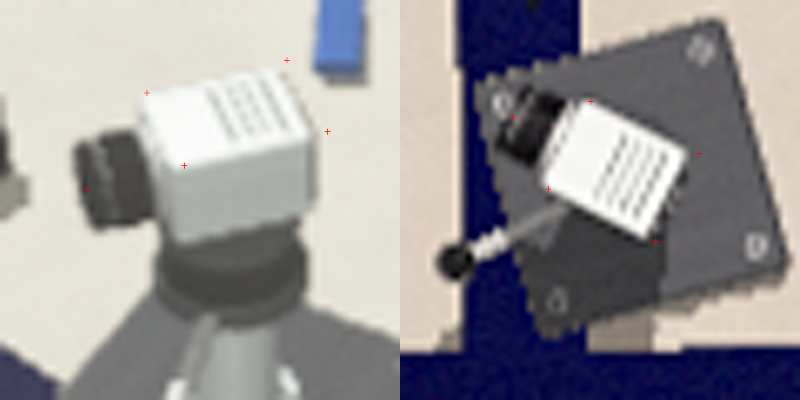

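```bash
python3 - <<'E'
from h import *
from scipy.optimize import least_squares
S=read_camera('scene');T=read_camera('top')
k=60/400
s=np.array([(285,72),(313,138),(142,102),(165,168)])*k+[280,190]-.5
t=np.array([(286,152),(250,240),(183,98),(146,182)])*k+[265,190]-.5
def mk(p):
    psi=p[3];x=np.array([np.cos(psi),np.sin(psi),0]);y=np.array([-x[1],x[0],0]);C=p[:3]
    return np.array([C+a*x+b*y+[0,0,.015] for a in(-.024,.018) for b in(-.017,.017)])
f=lambda p:np.r_[(proj(S,mk(p))-s).ravel(),(proj(T,mk(p))-t).ravel()]
r=least_squares(f,[.526,-.161,.112,1.1],x_scale=[.01,.01,.01,.1]);print(r.x,np.degrees(r.x[3]));print(np.round(r.fun,1))
k=np.array([.57,-.3735,.106])-r.x[:3];print(np.degrees(np.arctan2(k[1],k[0])))
# knob in top px (455-400,262)
uv=np.array([55,262])*60/400+[265,190]-.5
print(atz(T,uv,.072),atz(T,uv,.065))
for q in('loupe','cleaner','lens_clock','screw_jar'):
    print(q,[(np.round(a['centre'],3),round(a['p'],2)) for a in spot_point(q,'top')[:1]])
E
```

```text
[ 0.52755407 -0.15840598  0.11008839  1.05697076] 60.559963377951846
[-0.7 -0.4  0.4  0.5 -0.5 -0.6  0.9  0.6  0.9  0.2 -0.7 -0.2  0.5 -0.2
 -0.9 -0. ]
-78.83687389211863
[ 0.49369395 -0.09780712  0.072     ] [ 0.49362923 -0.09696358  0.065     ]
loupe [(array([ 0.686, -0.188,  0.002]), 0.6)]
cleaner [(array([ 0.73 , -0.198, -0.003]), 0.47)]
lens_clock [(array([ 0.41 , -0.324, -0.002]), 0.73)]
screw_jar [(array([ 0.388, -0.017,  0.003]), 0.61)]
```

Call:
move_arm(gripper=[1, 1, 1, 1, 1], xyz=[[3, -2.5, 0], [6, -5, 0], [9, -7.5, 0], [12, -10, 0], [15, -12.5, 0]], twist=[0, 0, 0, 0, 0])

```text
t: 2.67
eef_pos: [0.2676, -0.5023, 0.3041]
tool_rot: [0.0, 0.994, 0.11, 0.0]
contact_force: [1.0, 0.5, -0.1]
gripper_width: 1.0
```

Call:
move_arm(gripper=[1, 1, 1, 1, 1], xyz=[[3, -2.5, 0], [6, -5, 0], [9, -7.5, 0], [12, -10, 0], [15, -12.5, 0]], twist=[0, 0, 0, 0, 0])

```text
t: 3.08
eef_pos: [0.3866, -0.3474, 0.3043]
tool_rot: [0.0, 0.994, 0.11, 0.0]
contact_force: [0.6, -0.5, 0.4]
gripper_width: 1.003
```

Call:
move_arm(gripper=[1, 1, 1, 1, 1], xyz=[[3, -2.5, 0], [6, -5, 0], [9, -7.5, 0], [12, -10, 0], [15, -12.5, 0]], twist=[0, 0, 0, 0, 0])

```text
t: 3.5
eef_pos: [0.5057, -0.1926, 0.3042]
tool_rot: [0.0, 0.994, 0.11, 0.0]
contact_force: [0.6, -0.2, 0.6]
gripper_width: 1.005
```

Call:
move_arm(gripper=[1, 1, 1, 1, 1], xyz=[[2.8, -2.7, 0], [2.8, -2.7, 0], [2.8, -2.7, 0], [2.8, -2.7, 0], [2.8, -2.7, 0]], twist=[-0.12, -0.24, -0.36, -0.48, -0.6])

```text
t: 3.92
eef_pos: [0.5264, -0.1614, 0.304]
tool_rot: [0.0, 0.916, 0.402, 0.0]
contact_force: [0.0, -0.0, 0.3]
gripper_width: 1.0
```

Call:
move_arm(gripper=[1, 1, 1, 1], xyz=[[0, 0, 2], [0, 0, 4], [0, 0, 6], [0, 0, 6]], twist=[-0.12, -0.24, -0.25, -0.25])

```text
t: 4.25
eef_pos: [0.5241, -0.1616, 0.2405]
tool_rot: [-0.002, 0.86, 0.51, -0.002]
contact_force: [0.0, -0.5, -1.0]
gripper_width: 1.003
```

```bash
python3 - <<'E'
from h import *
o=get_obs(); print(o['eef_pos'],o['tool_rot'],np.round(o['q'],3))
c=save('wrist','w1.png'); read_camera('top')
for q in('camera_centre','lever_knob','bridge'): print(q,[(np.round(a['centre'],3),round(a['p'],2)) for a in spot_point(q,'wrist')[:1]])
E
```

```text
[ 0.52408603 -0.16164237  0.24045795] [-0.00222311  0.86003186  0.51023094 -0.00215637] [ 0.516  0.376 -0.409  1.897  0.185  0.912 -0.482]
camera_centre [(array([ 0.525, -0.159,  0.111]), 0.77)]
lever_knob [(array([ 0.494, -0.1  ,  0.065]), 0.76)]
bridge [(array([ 0.572, -0.375,  0.106]), 0.97)]
```

View pics/w1.png

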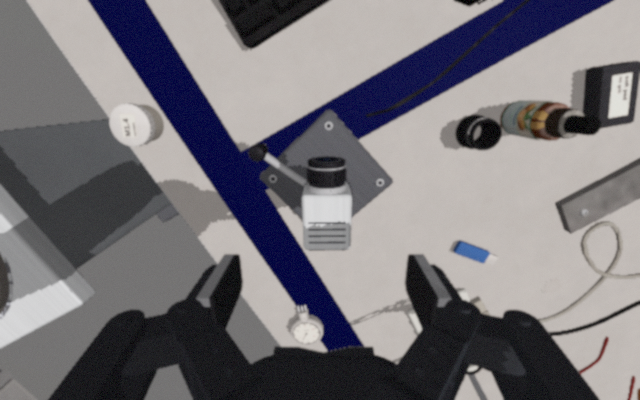

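```bash
python3 - <<'E'
from h import *
c=read_camera('wrist'); crop(c,'w1c.png',280,140,380,260,6)
o=get_obs();R=np.array(c['R'])
print(np.round(R,3))
from scipy.spatial.transform import Rotation as Ro
q=o['tool_rot'];M=Ro.from_quat([q[1],q[2],q[3],q[0]]).as_matrix();print(np.round(M,3))
for uv in((303,200),(353,200),(303,220),(352,220)):
    X=atz(c,uv,.126);print(uv,X,(X-o['eef_pos'])@M)
E
```

```text
[[ 0.878 -0.479  0.002]
 [-0.454 -0.831  0.323]
 [-0.153 -0.284 -0.947]]
[[ 0.48   0.877  0.002]
 [ 0.877 -0.48  -0.001]
 [ 0.     0.002 -1.   ]]
(303, 200) [ 0.52343377 -0.14006023  0.126     ] [ 0.01732428 -0.01382306  0.11930842]
(353, 200) [ 0.55380323 -0.15666034  0.126     ] [0.01733214 0.02078707 0.11939109]
(303, 220) [ 0.51593395 -0.15308151  0.126     ] [ 0.00230127 -0.0141551   0.11930102]
(352, 220) [ 0.54641897 -0.16975337  0.126     ] [0.00230163 0.02059084 0.11938401]
```

View pics/w1c.png

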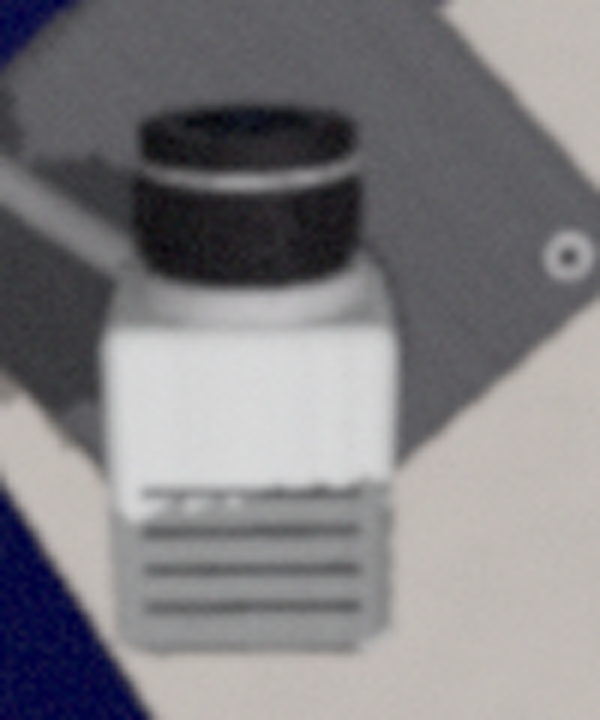

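```bash
python3 - <<'E'
from h import *
from scipy.spatial.transform import Rotation as Ro
c=read_camera('wrist'); crop(c,'w1d.png',280,140,380,260,6)
o=get_obs();q=o['tool_rot'];M=Ro.from_quat([q[1],q[2],q[3],q[0]]).as_matrix();print(o['eef_pos'],np.degrees(np.arctan2(M[1,0],M[0,0])))
for a in((105,330),(398,330),(120,645),(385,645)):
    uv=np.array(a)/6+[280,140]-.5
    X=atz(c,uv,.125);print(uv,X,(X-o['eef_pos'])@M)
E
```

```text
[ 0.52688171 -0.16178665  0.24518511] 61.33118697217627
[297.  194.5] [ 0.52151728 -0.13483639  0.125     ] [ 0.02102522 -0.01790332  0.12015393]
[345.83333333 194.5       ] [ 0.5511341  -0.15101817  0.125     ] [0.02103576 0.01584575 0.12022899]
[299.5 247. ] [ 0.50254946 -0.17090249  0.125     ] [-0.01971917 -0.01724322  0.12013927]
[343.66666667 247.        ] [ 0.53112267 -0.18652448  0.125     ] [-0.01971814  0.01532162  0.12021169]
```

View pics/w1d.png

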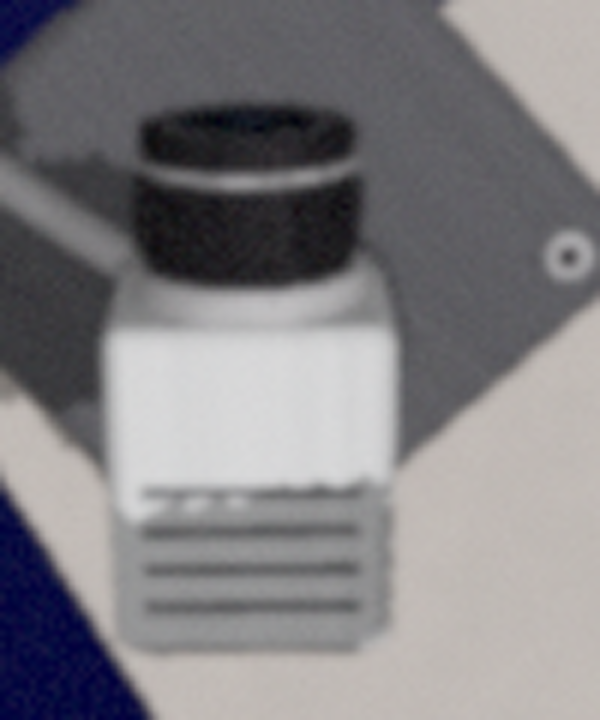

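Call:
move_arm(gripper=[1, 1, 1, 1, 1], xyz=[[0.35, -0.1, 2], [0.35, -0.1, 4], [0.35, -0.1, 6], [0.35, -0.1, 7.5], [0.35, -0.1, 7.5]], twist=[0, 0, 0, 0, 0])

```text
t: 5.02
eef_pos: [0.5256, -0.1579, 0.1668]
tool_rot: [-0.001, 0.86, 0.51, -0.001]
contact_force: [-1.2, -0.6, 0.1]
gripper_width: 0.997
```

Call:
move_arm(gripper=[0.6, 0.5, 0.45, 0.45, 0.45], xyz=[[0, 0, 0], [0, 0, 0], [0, 0, 0], [0, 0, 0], [0, 0, 0]], twist=[0, 0, 0, 0, 0], squeeze=30)

```text
t: 5.43
eef_pos: [0.5274, -0.1583, 0.1698]
tool_rot: [0.001, 0.86, 0.51, 0.001]
contact_force: [0.3, -0.4, -0.3]
gripper_width: 0.447
```

```bash
cat >> h.py <<'E'
from scipy.spatial.transform import Rotation as Ro
def st():
    o=get_obs();q=o['tool_rot'];M=Ro.from_quat([q[1],q[2],q[3],q[0]]).as_matrix()
    print('t',round(o['t'],2),'p',np.round(o['eef_pos'],4),'yaw',np.round(np.degrees(np.arctan2(M[1,0],M[0,0])),2),'F',np.round(o['contact_force'],1),'Ftool',np.round(M.T@o['contact_force'],1),'T',np.round(o['torque'],2),'w',round(o['gripper_width'],3),'q',np.round(o['q'],2)); return o,M
E
python3 - <<'E'
from h import *
st(); save('wrist','w2.png');save('scene','s2.png');c=read_camera('scene');crop(c,'s2c.png',260,150,360,290,4)
E
```

```text
t 5.43 p [ 0.5274 -0.1583  0.1698] yaw 61.34 F [ 0.3 -0.4 -0.3] Ftool [-0.2  0.5  0.3] T [ 0.04 -0.04 -0.05] w 0.447 q [ 0.48  0.47 -0.38  1.95  0.25  0.77 -0.54]
```

View pics/w2.png

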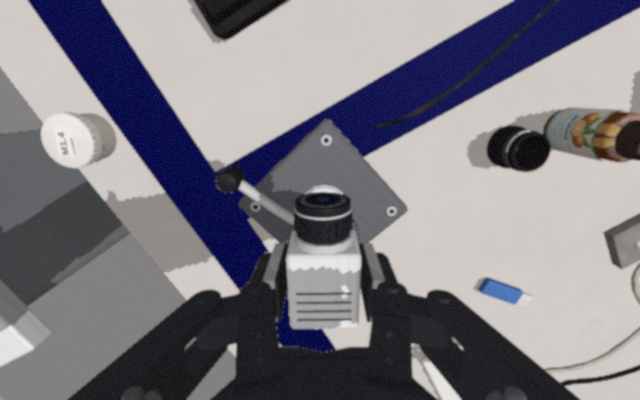

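View pics/s2c.png

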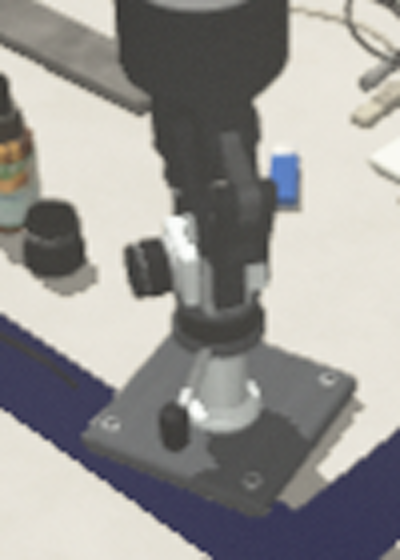

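Call:
move_arm(gripper=[0.3, 0.3, 0.3, 0.3, 0.3], xyz=[[0, 0, 0], [0, 0, 0], [0, 0, 0], [0, 0, 0], [0, 0, 0]], twist=[0, 0, 0, 0, 0], squeeze=70)

```text
t: 6.0
eef_pos: [0.5274, -0.1584, 0.1694]
tool_rot: [0.0, 0.86, 0.51, 0.0]
contact_force: [-0.3, -1.0, 5.3]
gripper_width: 0.386
```

```bash
python3 - <<'E'
from h import *
st()
E
```

```text
t 6.0 p [ 0.5274 -0.1584  0.1694] yaw 61.35 F [-0.3 -1.   5.3] Ftool [-1.   0.2 -5.3] T [-0.13  0.18  0.13] w 0.386 q [ 0.48  0.47 -0.38  1.95  0.25  0.76 -0.54]
```

Call:
move_arm(gripper=[0.3, 0.3, 0.3, 0.3, 0.3], xyz=[[0, 0, 0.03], [0, 0, 0.06], [0, 0, 0.1], [0, 0, 0.13], [0, 0, 0.16]], twist=[0.1, 0.2, 0.3, 0.4, 0.5])

```text
t: 6.42
eef_pos: [0.5282, -0.1591, 0.168]
tool_rot: [0.001, 0.96, 0.28, 0.001]
contact_force: [2.7, -3.7, 3.1]
gripper_width: 0.388
```

```bash
python3 - <<'E'
from h import *
st()
E
```

```text
t 6.42 p [ 0.5282 -0.1591  0.168 ] yaw 32.47 F [ 2.7 -3.7  3.1] Ftool [ 0.3  4.6 -3.1] T [-0.76 -0.54  0.51] w 0.388 q [ 0.39  0.46 -0.26  1.96  0.17  0.74 -0.98]
```

Call:
move_arm(gripper=[0.3, 0.3, 0.3, 0.3, 0.3], xyz=[[0, 0, 0.03], [0, 0, 0.06], [0, 0, 0.1], [0, 0, 0.13], [0, 0, 0.16]], twist=[0.1, 0.2, 0.3, 0.4, 0.5])

```text
t: 6.83
eef_pos: [0.5286, -0.1602, 0.1664]
tool_rot: [0.002, 0.999, 0.033, 0.002]
contact_force: [4.0, -6.9, -0.1]
gripper_width: 0.389
```

Call:
move_arm(gripper=[0.3, 0.3, 0.3, 0.3, 0.3], xyz=[[0, 0, 0.03], [0, 0, 0.06], [0, 0, 0.1], [0, 0, 0.13], [0, 0, 0.16]], twist=[0.1, 0.2, 0.3, 0.4, 0.5])

```text
t: 7.25
eef_pos: [0.5285, -0.1614, 0.1649]
tool_rot: [0.002, 0.976, -0.216, 0.003]
contact_force: [2.8, -9.6, 0.3]
gripper_width: 0.386
```

```bash
python3 - <<'E'
from h import *
st(); c=read_camera('scene');crop(c,'s3c.png',260,150,360,290,4)
E
```

```text
t 7.25 p [ 0.5285 -0.1614  0.1649] yaw -24.92 F [ 2.8 -9.6  0.3] Ftool [ 6.6  7.5 -0.2] T [-2.1  -0.71  0.46] w 0.386 q [ 0.19  0.45 -0.01  1.97  0.02  0.72 -1.84]
```

View pics/s3c.png

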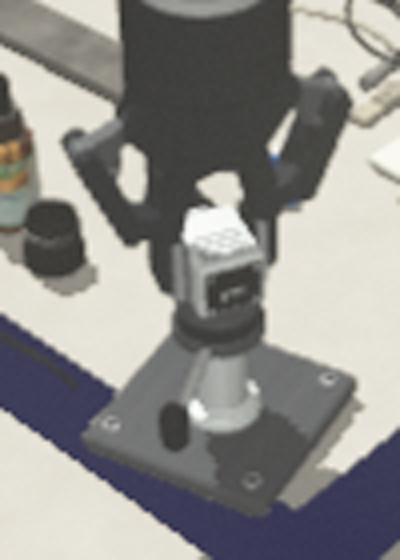

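Call:
move_arm(gripper=[0.3, 0.3, 0.3, 0.3, 0.3], xyz=[[0.1, 0.1, 0.03], [0.2, 0.2, 0.06], [0.2, 0.2, 0.1], [0.2, 0.2, 0.13], [0.2, 0.2, 0.16]], twist=[0.1, 0.2, 0.3, 0.4, 0.5])

```text
t: 7.72
eef_pos: [0.528, -0.1628, 0.1631]
tool_rot: [0.001, 0.893, -0.45, 0.001]
contact_force: [-1.5, -6.3, 5.3]
gripper_width: 0.387
```

```bash
python3 - <<'E'
from h import *
st()
E
```

```text
t 7.72 p [ 0.528  -0.1628  0.1631] yaw -53.54 F [-1.5 -6.3  5.3] Ftool [ 4.2  4.9 -5.3] T [-1.24  0.44  0.44] w 0.387 q [ 0.1   0.46  0.11  1.98 -0.07  0.71 -2.26]
```

Call:
move_arm(gripper=[0.3, 0.3, 0.3, 0.3, 0.3], xyz=[[0.1, 0.1, 0.03], [0.1, 0.1, 0.06], [0.1, 0.1, 0.1], [0.1, 0.1, 0.12], [0.1, 0.1, 0.12]], twist=[0.1, 0.2, 0.3, 0.38, 0.38])

```text
t: 8.13
eef_pos: [0.5272, -0.1635, 0.1617]
tool_rot: [0.001, 0.792, -0.611, 0.0]
contact_force: [-3.4, -3.1, 7.9]
gripper_width: 0.383
```

```bash
python3 - <<'E'
from h import *
st(); c=save('wrist','w4.png')
for q in('camera_centre','bridge'): print(q,[(np.round(a['centre'],4),round(a['p'],2)) for a in spot_point(q,'wrist')[:1]])
st()
c=save('wrist','w4.png');crop(c,'w4c.png',240,60,440,310,3)
for q in('camera_centre','bridge'): print(q,[(np.round(a['centre'],4),round(a['p'],2)) for a in spot_point(q,'wrist')[:1]])
for n in('top','scene'):
  read_camera(n)
  for q in('camera_centre','bridge','camera_stand'): print(n,q,[(np.round(a['centre'],4),round(a['p'],2)) for a in spot_point(q,n)[:1]])
E
```

```text
t 8.13 p [ 0.5272 -0.1635  0.1617] yaw -75.28 F [-3.4 -3.1  7.9] Ftool [ 2.2  4.1 -7.9] T [-0.66  0.71  0.11] w 0.383 q [ 0.02  0.46  0.21  1.98 -0.14  0.71 -2.57]
camera_centre [(array([ 0.5265, -0.1586,  0.1034]), 0.82)]
bridge []
t 8.28 p [ 0.5272 -0.1635  0.1617] yaw -75.09 F [-3.7 -3.   8.2] Ftool [ 1.9  4.4 -8.2] T [-0.58  0.66 -0.04] w 0.386 q [ 0.03  0.46  0.2   1.98 -0.14  0.71 -2.57]
camera_centre [(array([ 0.5235, -0.1596,  0.103 ]), 0.88)]
bridge []
top camera_centre [(array([ 0.6858, -0.1863, -0.0012]), 0.61)]
top bridge [(array([ 0.5692, -0.3731,  0.1073]), 0.92)]
top camera_stand []
scene camera_centre [(array([ 0.5281, -0.1641,  0.1044]), 0.55)]
scene bridge [(array([ 0.5704, -0.3765,  0.1042]), 0.81)]
scene camera_stand [(array([ 0.5256, -0.1615, -0.0032]), 0.73)]
```

View pics/w4.png

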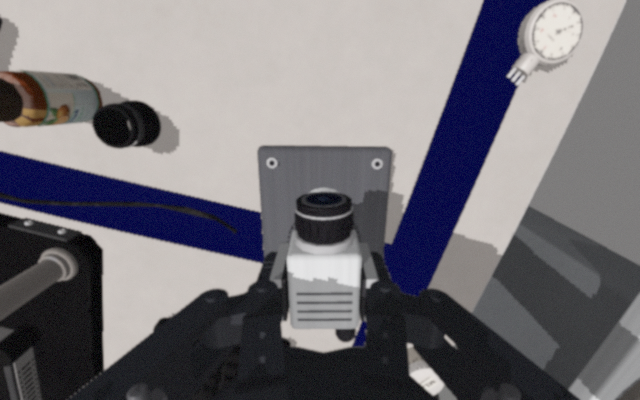

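Call:
move_arm(gripper=[0.3, 0.3, 0.3], xyz=[[0, 0.1, 0.02], [0, 0.1, 0.02], [0, 0.1, 0.02]], twist=[0.03, 0.06, 0.06])

```text
t: 9.08
eef_pos: [0.5269, -0.1635, 0.1617]
tool_rot: [0.0, 0.774, -0.633, 0.001]
contact_force: [-1.2, -2.9, 6.0]
gripper_width: 0.385
```

```bash
python3 - <<'E'
from h import *
st()
E
```

```text
t 9.08 p [ 0.5269 -0.1635  0.1617] yaw -78.54 F [-1.2 -2.9  6. ] Ftool [ 2.7  1.7 -6. ] T [-0.54  0.28  0.34] w 0.385 q [ 0.01  0.46  0.22  1.98 -0.15  0.71 -2.62]
```

Call:
move_arm(gripper=[0.5, 0.6, 0.7, 0.8, 0.8], xyz=[[0, 0, 0], [0, 0, 0], [0, 0, 0], [0, 0, 0], [0, 0, 0]], twist=[0, 0, 0, 0, 0])

```text
t: 9.5
eef_pos: [0.5267, -0.1622, 0.1609]
tool_rot: [0.0, 0.775, -0.632, -0.0]
contact_force: [-0.4, -0.4, 0.1]
gripper_width: 0.797
```

Call:
move_arm(gripper=[0.8, 0.8, 0.8, 0.8, 0.8], xyz=[[0, 0, -3], [0, 0, -6], [0, 0, -10], [-4, 0, -12], [-6, 0, -14]], twist=[0, 0, 0, 0, 0])

```text
t: 9.92
eef_pos: [0.5146, -0.1025, 0.3027]
tool_rot: [-0.001, 0.774, -0.633, 0.0]
contact_force: [0.1, 1.3, -0.6]
gripper_width: 0.796
```

Call:
move_arm(gripper=[0.8, 0.8, 0.8], xyz=[[-3, 0, 0], [-6, 0, 0], [-6, 0, 0]], twist=[0, 0, 0])

```text
t: 10.17
eef_pos: [0.502, -0.0386, 0.3014]
tool_rot: [-0.001, 0.777, -0.629, -0.001]
contact_force: [-0.5, 1.4, 0.5]
gripper_width: 0.8
```

```bash
python3 - <<'E'
from h import *
for i in range(2): read_camera('wrist')
st(); c=save('wrist','w5.png')
for n in('wrist','top','scene'):
  c=save(n,n+'5.png')
  for q in('camera_centre','bridge','lock_ring','lever_knob','camera'): print(n,q,[(np.round(a['centre'],4),round(a['p'],2)) for a in spot_point(q,n)[:1]])
E
```

```text
t 10.27 p [ 0.5026 -0.0435  0.3012] yaw -78.26 F [ 0.1 -0.9  0.3] Ftool [ 0.9  0.1 -0.3] T [-0.03  0.05  0.  ] w 0.802 q [-0.22  0.2   0.21  1.97 -0.05  0.98 -2.92]
wrist camera_centre [(array([ 0.5243, -0.1593,  0.1043]), 0.93)]
wrist bridge []
wrist lock_ring []
wrist lever_knob [(array([ 0.4928, -0.1   ,  0.0684]), 0.85)]
wrist camera [(array([ 0.5213, -0.1609,  0.0805]), 0.97)]
top camera_centre [(array([ 0.5254, -0.1616,  0.1043]), 0.85)]
top bridge [(array([ 0.5715, -0.3712,  0.1047]), 0.6)]
top lock_ring [(array([ 0.5226, -0.1612,  0.0632]), 0.56)]
top lever_knob [(array([ 0.5006, -0.0983,  0.065 ]), 0.52)]
top camera [(array([ 0.5272, -0.1617,  0.0759]), 0.79)]
scene camera_centre [(array([ 0.5256, -0.1667,  0.1056]), 0.7)]
scene bridge [(array([ 0.5684, -0.3752,  0.1052]), 0.75)]
scene lock_ring [(array([ 0.529 , -0.1611,  0.0623]), 0.59)]
scene lever_knob [(array([ 0.4935, -0.1022,  0.064 ]), 0.63)]
scene camera [(array([ 0.5295, -0.1604,  0.0813]), 0.66)]
```

View pics/wrist5.png

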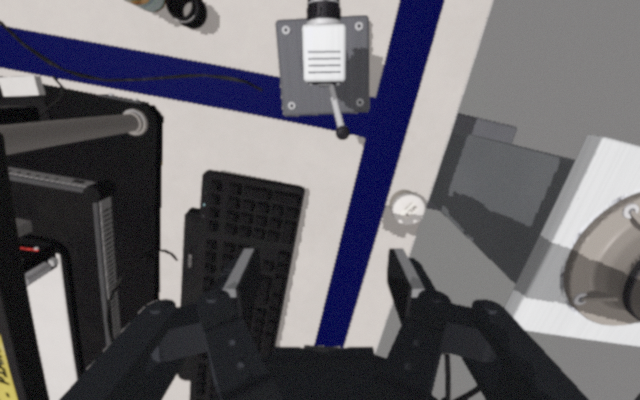

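View pics/top5.png

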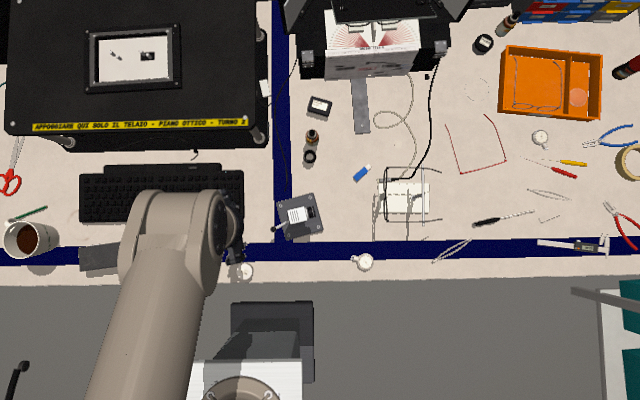

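```bash
python3 - <<'E'
from h import *
T=read_camera('top');W=read_camera('wrist')
crop(T,'t5c.png',270,150,420,250,5)
crop(T,'t5d.png',270,190,330,240,13)
crop(W,'w5d.png',270,0,380,140,5)
E
```

```text
(no output)
```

View pics/t5c.png

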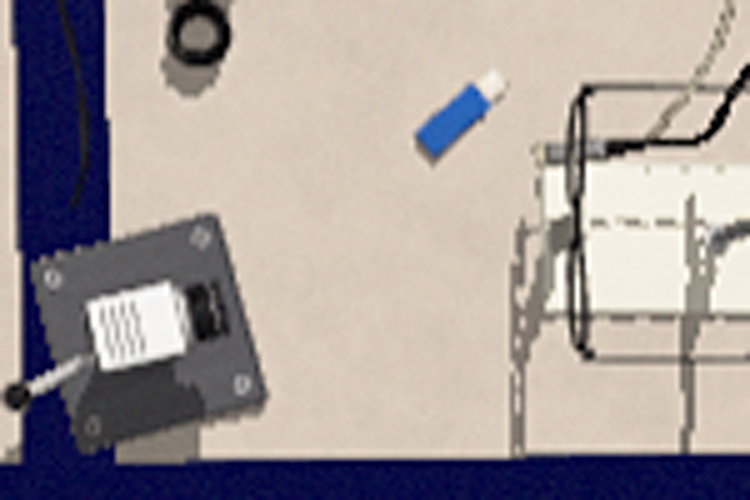

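View pics/t5d.png

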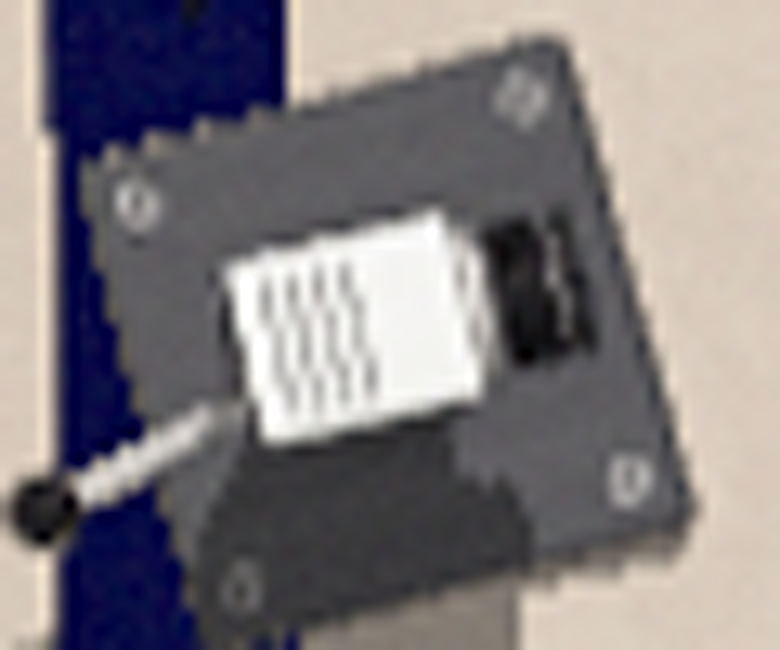

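View pics/w5d.png

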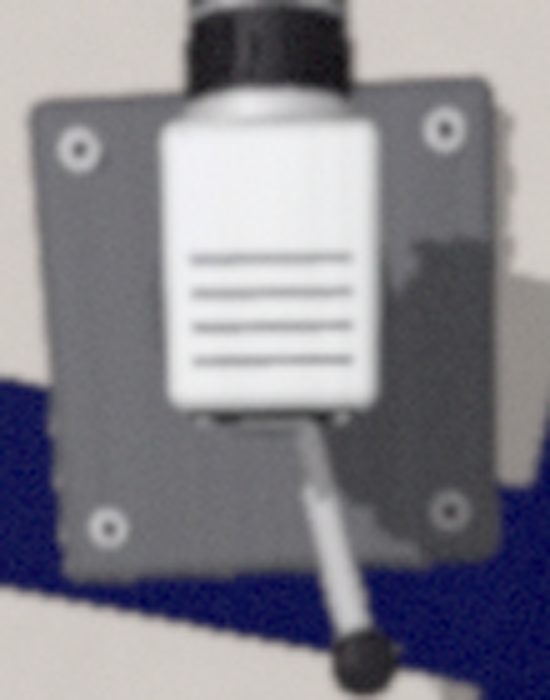

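```bash
python3 - <<'E'
from h import *
from scipy.optimize import least_squares
T=read_camera('top');W=read_camera('wrist');o,M=st()
t=np.array([(230,265),(265,443),(440,213),(485,395)])/13+[270,190]-.5   # back b+?,...
w=np.array([(376,408),(170,408),(378,122),(162,122)])/5+[270,0]-.5
B=atz(T,(384.9,194.1),.105); print('bridge',B)
def mk(p):
    psi=p[3];x=np.array([np.cos(psi),np.sin(psi),0]);y=np.array([-x[1],x[0],0]);C=p[:3]
    return np.array([C+a*x+b*y+[0,0,.015] for a in(-.024,.018) for b in(-.017,.017)])
# y axis at yaw -78: (0.98,0.2)=+x world => up in top image; so order b=-: low, b=+: up
tt=t[[1,0,3,2]]; ww=w  # wrist: left=+x world => b+ left
for n,c,m in(('top',T,tt),('wrist',W,ww)):
    r=least_squares(lambda p:(proj(c,mk(np.r_[p[:2],.104,p[2]]))-m).ravel(),[.527,-.161,-1.37],x_scale=[.01,.01,.1])
    v=B[:2]-r.x[:2]; print(n,r.x,np.degrees(r.x[2]),'aim',np.degrees(np.arctan2(v[1],v[0])),np.round(r.fun,1))
for Y in (-78.6,): print(proj(T,[.527+.22*np.cos(np.radians(Y)),-.161+.22*np.sin(np.radians(Y)),.104]))
E
```

```text
t 11.42 p [ 0.5028 -0.0449  0.3011] yaw -78.45 F [ 0.1  0.3 -0.4] Ftool [-0.2 -0.1  0.4] T [0.03 0.02 0.  ] w 0.798 q [-0.22  0.2   0.21  1.97 -0.05  0.98 -2.92]
bridge [ 0.57157964 -0.37120453  0.105     ]
top [ 0.52647719 -0.16337344 -1.36409609] -78.15694900022923 aim -77.75581861949351 [-0.2  0.3 -0.7 -0.1  0.3 -0.   0.6 -0.1]
wrist [ 0.52704824 -0.16330341 -1.36145467] -78.0056063118912 aim -77.91020743587303 [ 0.2  0.1 -0.5  0.4  0.6 -0.4 -0.3 -0.1]
[[387.12173228 194.54354216]]
```

Call:
move_arm(gripper=[0.5, 0.5, 0.5, 0.5, 0.5], xyz=[[2, 1, 2], [4, 2, 4], [5.2, 2, 7], [5.2, 2, 10], [5.2, 2, 10]], twist=[-0.1, -0.2, -0.29, -0.29, -0.29])

```text
t: 11.83
eef_pos: [0.4905, -0.1003, 0.1967]
tool_rot: [0.002, 0.857, -0.514, -0.004]
contact_force: [-0.5, -0.2, -0.5]
gripper_width: 0.499
```

```bash
python3 - <<'E'
from h import *
read_camera('wrist');read_camera('wrist')
c=save('wrist','w6.png');o,M=st()
for q in('lever_knob','camera_centre','bridge'): 
  for a in spot_point(q,'wrist')[:1]: print(q,np.round(a['centre'],4),a['p'],(a['centre']-o['eef_pos'])@M)
E
```

```text
t 11.98 p [ 0.4942 -0.0995  0.2021] yaw -61.83 F [ 0.5 -0.3 -0.3] Ftool [ 0.5 -0.3  0.3] T [-0.02 -0.09  0.07] w 0.498 q [-0.08  0.33  0.19  2.06 -0.09  0.75 -2.49]
lever_knob [ 0.4906 -0.1013  0.065 ] 0.9 [-0.00017989  0.00410171  0.13707276]
```

View pics/w6.png

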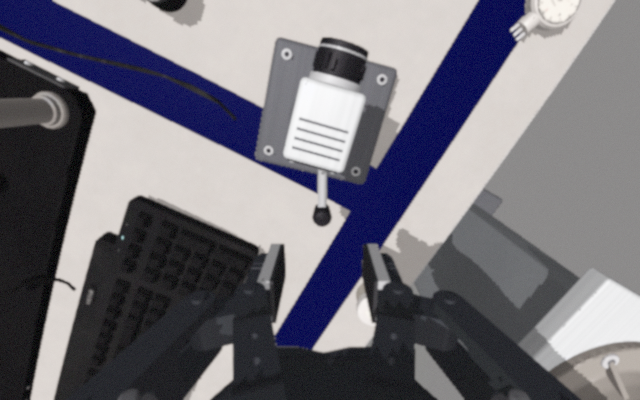

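Call:
move_arm(gripper=[0.5, 0.5, 0.5, 0.5, 0.5], xyz=[[0, 0, 2], [0, 0, 4], [0, 0, 6], [0, 0, 6.9], [0, 0, 6.9]], twist=[0, 0, 0, 0, 0])

```text
t: 12.55
eef_pos: [0.4931, -0.0994, 0.1314]
tool_rot: [0.0, 0.858, -0.514, -0.001]
contact_force: [0.2, 0.6, -0.8]
gripper_width: 0.5
```

```bash
python3 - <<'E'
from h import *
read_camera('wrist');
c=save('wrist','w7.png');o,M=st();S=read_camera('scene');crop(S,'s7c.png',240,170,360,300,5)
E
```

```text
t 12.65 p [ 0.4942 -0.0998  0.133 ] yaw -61.83 F [ 0.1 -0.1 -0.1] Ftool [ 0.1 -0.   0.1] T [ 0.02 -0.03 -0.02] w 0.499 q [-0.06  0.45  0.16  2.1  -0.12  0.6  -2.46]
```

View pics/w7.png

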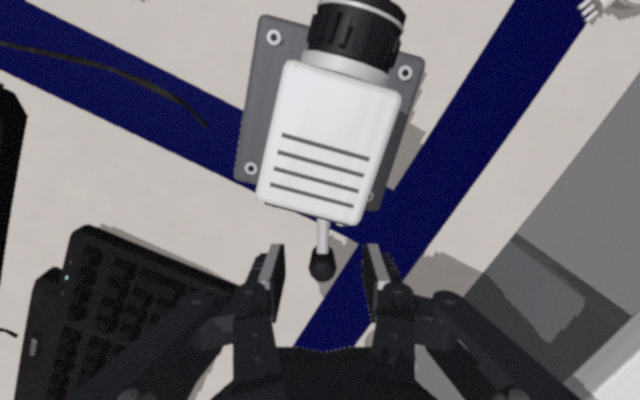

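View pics/s7c.png

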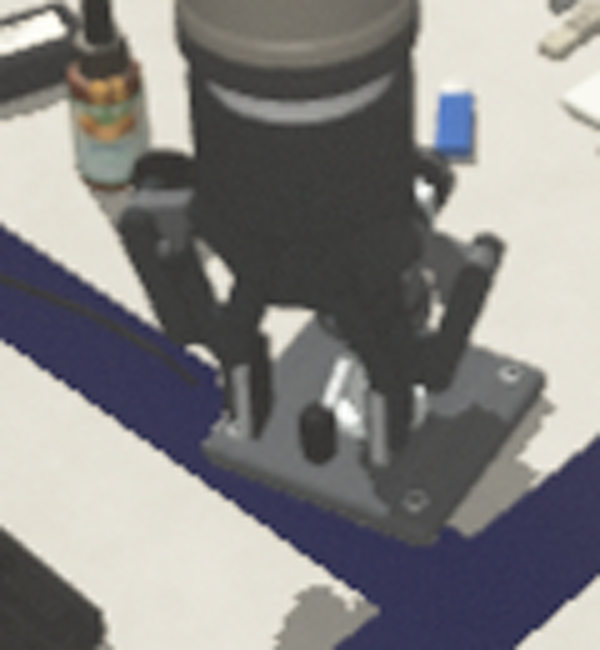

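Call:
move_arm(gripper=[0.3, 0.3, 0.3], xyz=[[0, 0, 0], [0, 0, 0], [0, 0, 0]], twist=[0, 0, 0], squeeze=20)

```text
t: 12.95
eef_pos: [0.494, -0.0999, 0.1329]
tool_rot: [-0.0, 0.858, -0.514, 0.001]
contact_force: [-0.7, 0.6, 0.1]
gripper_width: 0.301
```

Call:
move_arm(gripper=[0.3, 0.3, 0.3, 0.3, 0.3], xyz=[[0.02, 0.56, 0], [0.09, 1.12, 0], [0.2, 1.66, 0], [0.36, 2.2, 0], [0.55, 2.73, 0]], twist=[-0.08, -0.16, -0.24, -0.32, -0.4])

```text
t: 13.37
eef_pos: [0.4726, -0.1174, 0.1327]
tool_rot: [-0.0, 0.944, -0.331, 0.001]
contact_force: [0.1, 0.3, 1.5]
gripper_width: 0.3
```

```bash
cat >> h.py <<'E'
P=np.array([.5268,-.162])
def st2():
    o,M=st(); d=o['eef_pos'][:2]-P; print('r',round(np.hypot(*d)*1000,1),'phi',round(np.degrees(np.arctan2(d[1],d[0]))%360,1),'Fty',np.round((M.T@o['contact_force'])[1],2))
E
python3 - <<'E'
from h import *
st2();read_camera('wrist');c=save('wrist','w8.png');st2()
E
```

```text
t 13.37 p [ 0.4726 -0.1174  0.1327] yaw -38.66 F [0.1 0.3 1.5] Ftool [-0.1 -0.3 -1.5] T [ 0.23 -0.09 -0.03] w 0.3 q [ 0.07  0.42  0.06  2.14 -0.04  0.58 -2.09]
r 70.2 phi 140.6 Fty -0.33
t 13.47 p [ 0.4719 -0.1183  0.1325] yaw -38.94 F [0.5 0.2 0.6] Ftool [ 0.3 -0.4 -0.6] T [ 0.04 -0.01 -0.01] w 0.298 q [ 0.07  0.42  0.06  2.14 -0.04  0.58 -2.09]
r 70.2 phi 141.5 Fty -0.45
```

View pics/w8.png

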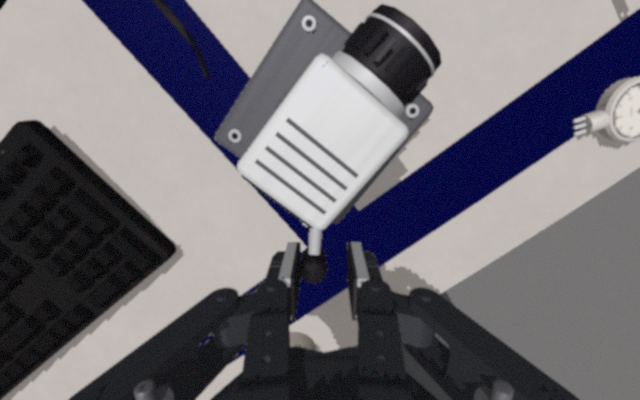

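Call:
move_arm(gripper=[0.3, 0.3, 0.3, 0.3, 0.3], xyz=[[0.02, 0.56, 0], [0.09, 1.12, 0], [0.2, 1.66, 0], [0.36, 2.2, 0], [0.55, 2.73, 0]], twist=[-0.08, -0.16, -0.24, -0.32, -0.4])

```text
t: 13.88
eef_pos: [0.4597, -0.1419, 0.1324]
tool_rot: [-0.0, 0.99, -0.138, 0.0]
contact_force: [0.0, 1.3, 0.4]
gripper_width: 0.3
```

```bash
python3 - <<'E'
from h import *
st2();read_camera('top');st2()
E
```

```text
t 13.88 p [ 0.4597 -0.1419  0.1324] yaw -15.9 F [0.  1.3 0.4] Ftool [-0.3 -1.2 -0.4] T [ 0.27 -0.13  0.02] w 0.3 q [ 0.21  0.42 -0.04  2.15  0.03  0.58 -1.71]
r 70.0 phi 163.4 Fty -1.25
t 13.93 p [ 0.4592 -0.1433  0.1324] yaw -15.73 F [ 0.1 -0.1  0.6] Ftool [ 0.1  0.  -0.6] T [ 0.08 -0.02 -0.02] w 0.295 q [ 0.21  0.42 -0.04  2.15  0.03  0.58 -1.7 ]
r 70.1 phi 164.5 Fty 0.04
```

Call:
move_arm(gripper=[0.3, 0.3, 0.3, 0.3, 0.3], xyz=[[0, 0.28, 0], [0.02, 0.56, 0], [0.05, 0.84, 0], [0.09, 1.12, 0], [0.09, 1.12, 0]], twist=[-0.04, -0.08, -0.12, -0.16, -0.16])

```text
t: 14.35
eef_pos: [0.4573, -0.1534, 0.1323]
tool_rot: [0.0, 0.998, -0.061, 0.0]
contact_force: [0.6, 0.1, 0.8]
gripper_width: 0.302
```

```bash
python3 - <<'E'
from h import *
st2();read_camera('top');st2()
E
```

```text
t 14.35 p [ 0.4573 -0.1534  0.1323] yaw -6.99 F [0.6 0.1 0.8] Ftool [ 0.6 -0.2 -0.8] T [ 0.08 -0.07 -0.01] w 0.302 q [ 0.26  0.42 -0.08  2.14  0.06  0.58 -1.56]
r 70.0 phi 173.0 Fty -0.18
t 14.4 p [ 0.4573 -0.1532  0.1322] yaw -7.06 F [0.1 0.4 0.1] Ftool [ 0.1 -0.4 -0.1] T [ 0.02 -0.    0.02] w 0.3 q [ 0.26  0.42 -0.08  2.14  0.06  0.58 -1.56]
r 70.1 phi 172.8 Fty -0.44
```

Call:
move_arm(gripper=[0.3, 0.3, 0.3, 0.3, 0.3], xyz=[[0.01, 0.35, 0], [0.04, 0.7, 0], [0.08, 1.05, 0], [0.14, 1.39, 0], [0.22, 1.73, 0]], twist=[-0.05, -0.1, -0.15, -0.2, -0.25])

```text
t: 14.82
eef_pos: [0.4574, -0.1703, 0.1322]
tool_rot: [-0.0, 0.998, 0.065, 0.0]
contact_force: [-0.6, 1.3, 0.8]
gripper_width: 0.3
```

```bash
python3 - <<'E'
from h import *
st2();read_camera('top');st2()
E
```

```text
t 14.82 p [ 0.4574 -0.1703  0.1322] yaw 7.45 F [-0.6  1.3  0.8] Ftool [-0.4 -1.4 -0.8] T [ 0.2   0.02 -0.05] w 0.3 q [ 0.35  0.43 -0.14  2.12  0.11  0.59 -1.31]
r 69.9 phi 186.8 Fty -1.35
t 14.87 p [ 0.4574 -0.1711  0.1321] yaw 7.58 F [-0.1  0.1  1.1] Ftool [-0.  -0.1 -1.1] T [0.13 0.02 0.01] w 0.301 q [ 0.35  0.43 -0.14  2.12  0.11  0.6  -1.31]
r 70.0 phi 187.5 Fty -0.06
```

Call:
move_arm(gripper=[0.3, 0.3, 0.3, 0.3, 0.3], xyz=[[0.01, 0.35, 0], [0.04, 0.7, 0], [0.08, 1.05, 0], [0.14, 1.39, 0], [0.22, 1.73, 0]], twist=[-0.05, -0.1, -0.15, -0.2, -0.25])

```text
t: 15.28
eef_pos: [0.4617, -0.1868, 0.1321]
tool_rot: [-0.0, 0.982, 0.189, -0.0]
contact_force: [-0.1, 1.6, 0.8]
gripper_width: 0.299
```

```bash
python3 - <<'E'
from h import *
st2();read_camera('top');st2()
E
```

```text
t 15.28 p [ 0.4617 -0.1868  0.1321] yaw 21.76 F [-0.1  1.6  0.8] Ftool [ 0.5 -1.6 -0.8] T [ 0.51  0.12 -0.05] w 0.299 q [ 0.43  0.45 -0.2   2.1   0.15  0.61 -1.07]
r 69.6 phi 200.8 Fty -1.57
t 15.33 p [ 0.4619 -0.1876  0.1321] yaw 21.89 F [-0.5  1.2  2.2] Ftool [ 0.  -1.3 -2.2] T [ 0.24  0.11 -0.02] w 0.3 q [ 0.43  0.45 -0.2   2.1   0.15  0.61 -1.07]
r 69.8 phi 201.5 Fty -1.29
```

Call:
move_arm(gripper=[0.3, 0.3, 0.3, 0.3, 0.3], xyz=[[0.01, 0.35, 0], [0.03, 0.7, 0], [0.03, 0.7, 0], [0.03, 0.7, 0], [0.03, 0.7, 0]], twist=[-0.05, -0.1, -0.1, -0.1, -0.1])

```text
t: 15.75
eef_pos: [0.4645, -0.1937, 0.132]
tool_rot: [-0.0, 0.972, 0.237, -0.0]
contact_force: [-0.5, 1.7, 0.1]
gripper_width: 0.301
```

```bash
python3 - <<'E'
from h import *
for i in range(3): st2();read_camera('top')
E
```

```text
t 15.75 p [ 0.4645 -0.1937  0.132 ] yaw 27.38 F [-0.5  1.7  0.1] Ftool [ 0.3 -1.7 -0.1] T [ 0.28 -0.02 -0.02] w 0.301 q [ 0.46  0.45 -0.23  2.09  0.17  0.62 -0.98]
r 69.9 phi 207.0 Fty -1.71
t 15.8 p [ 0.4645 -0.1937  0.1321] yaw 27.42 F [-0.   2.1  1. ] Ftool [ 1.  -1.9 -1. ] T [ 0.24 -0.03 -0.05] w 0.3 q [ 0.46  0.45 -0.23  2.09  0.17  0.62 -0.98]
r 69.9 phi 207.0 Fty -1.85
t 15.85 p [ 0.4645 -0.1937  0.1321] yaw 27.45 F [ 0.6  1.6 -0.7] Ftool [ 1.3 -1.1  0.7] T [ 0.23  0.01 -0.01] w 0.3 q [ 0.46  0.45 -0.23  2.09  0.17  0.62 -0.98]
r 69.9 phi 207.0 Fty -1.14
```

Call:
move_arm(gripper=[0.3, 0.3, 0.3, 0.3, 0.3], xyz=[[0.01, 0.35, 0], [0.03, 0.7, 0], [0.03, 0.7, 0], [0.03, 0.7, 0], [0.03, 0.7, 0]], twist=[-0.05, -0.1, -0.1, -0.1, -0.1])

```text
t: 16.32
eef_pos: [0.4679, -0.2, 0.1321]
tool_rot: [0.0, 0.958, 0.285, -0.0]
contact_force: [-0.4, 2.4, -0.4]
gripper_width: 0.298
```

```bash
python3 - <<'E'
from h import *
for i in range(3): st2();read_camera('top')
E
```

```text
t 16.32 p [ 0.4679 -0.2     0.1321] yaw 33.17 F [-0.4  2.4 -0.4] Ftool [ 1.  -2.3  0.4] T [ 0.39 -0.06 -0.  ] w 0.298 q [ 0.49  0.46 -0.25  2.07  0.19  0.63 -0.89]
r 70.1 phi 212.8 Fty -2.25
t 16.37 p [ 0.4679 -0.1999  0.1321] yaw 33.2 F [-0.4  2.2  1.1] Ftool [ 0.9 -2.  -1.1] T [ 0.38 -0.01 -0.01] w 0.298 q [ 0.49  0.46 -0.25  2.07  0.19  0.63 -0.88]
r 70.1 phi 212.8 Fty -2.03
t 16.42 p [ 0.4679 -0.1999  0.1321] yaw 33.21 F [0.8 2.1 0.6] Ftool [ 1.8 -1.3 -0.6] T [ 0.39  0.04 -0.  ] w 0.303 q [ 0.49  0.46 -0.25  2.07  0.19  0.63 -0.88]
r 70.0 phi 212.8 Fty -1.27
```

Call:
move_arm(gripper=[0.3, 0.3, 0.3, 0.3, 0.3], xyz=[[0.01, 0.35, 0], [0.03, 0.7, 0], [0.03, 0.7, 0], [0.03, 0.7, 0], [0.03, 0.7, 0]], twist=[-0.05, -0.1, -0.1, -0.1, -0.1])

```text
t: 16.88
eef_pos: [0.472, -0.2057, 0.1321]
tool_rot: [0.0, 0.943, 0.333, 0.0]
contact_force: [0.0, 2.3, 0.6]
gripper_width: 0.302
```

```bash
cat >> h.py <<'E'
def fm(n=6):
    f=[];t=[]
    for i in range(n):
        o=get_obs();q=o['tool_rot'];M=Ro.from_quat([q[1],q[2],q[3],q[0]]).as_matrix()
        f.append(M.T@o['contact_force']);t.append(M.T@o['torque']);read_camera('top')
    print('Fy',np.round(np.array(f)[:,1],2),'Ftool',np.round(np.mean(f,0),2),'Ttool',np.round(np.mean(t,0),3),'p',np.round(o['eef_pos'],4))
E
python3 - <<'E'
from h import *
fm();st2()
E
```

```text
Fy [-1.77 -1.47 -2.49 -1.39 -1.4  -2.15] Ftool [ 1.13 -1.78 -0.18] Ttool [0.397 0.243 0.029] p [ 0.472  -0.2057  0.1321]
t 17.18 p [ 0.472  -0.2057  0.1321] yaw 38.99 F [-0.7  1.8  0.9] Ftool [ 0.6 -1.8 -0.9] T [ 0.45  0.08 -0.01] w 0.298 q [ 0.51  0.47 -0.27  2.06  0.21  0.64 -0.79]
r 70.1 phi 218.6 Fty -1.85
```

Call:
move_arm(gripper=[0.3, 0.3, 0.3, 0.3, 0.3], xyz=[[0.01, 0.35, 0], [0.03, 0.7, 0], [0.03, 0.7, 0], [0.03, 0.7, 0], [0.03, 0.7, 0]], twist=[-0.05, -0.1, -0.1, -0.1, -0.1])

```text
t: 17.6
eef_pos: [0.4766, -0.211, 0.1321]
tool_rot: [0.0, 0.925, 0.38, -0.0]
contact_force: [-1.7, 2.7, 1.1]
gripper_width: 0.3
```

```bash
python3 - <<'E'
from h import *
fm();st2()
E
```

```text
Fy [-3.12 -1.48 -1.93 -2.17 -1.69 -1.73] Ftool [ 1.24 -2.02 -1.04] Ttool [0.492 0.257 0.017] p [ 0.4767 -0.211   0.1321]
t 17.9 p [ 0.4767 -0.211   0.1321] yaw 44.72 F [-0.8  2.9  0.8] Ftool [ 1.5 -2.6 -0.8] T [0.51 0.18 0.04] w 0.301 q [ 0.54  0.48 -0.3   2.04  0.23  0.65 -0.7 ]
r 70.1 phi 224.3 Fty -2.61
```

```bash
python3 - <<'E'
from h import *
c=save('wrist','w9.png')
E
```

```text
(no output)
```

View pics/w9.png

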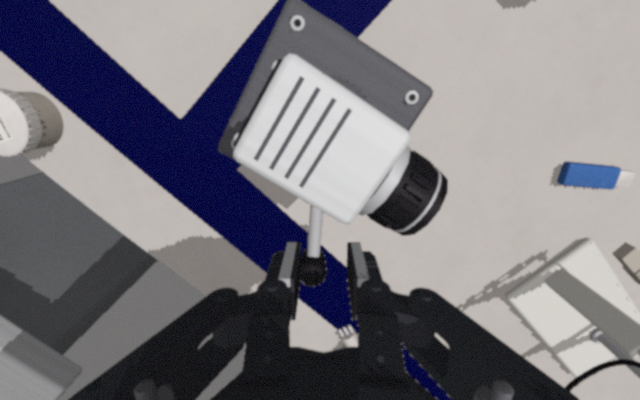

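Call:
move_arm(gripper=[0.3, 0.3, 0.3, 0.3, 0.3], xyz=[[0.01, 0.35, 0], [0.03, 0.7, 0], [0.03, 0.7, 0], [0.03, 0.7, 0], [0.03, 0.7, 0]], twist=[-0.05, -0.1, -0.1, -0.1, -0.1])

```text
t: 18.37
eef_pos: [0.4818, -0.2158, 0.1321]
tool_rot: [0.0, 0.905, 0.426, 0.0]
contact_force: [-1.0, 2.0, 0.8]
gripper_width: 0.297
```

```bash
python3 - <<'E'
from h import *
fm();st2()
E
```

```text
Fy [-1.99 -2.42 -2.79 -2.4  -2.33 -2.71] Ftool [ 1.12 -2.44 -0.76] Ttool [0.527 0.272 0.016] p [ 0.4818 -0.2158  0.1321]
t 18.67 p [ 0.4818 -0.2158  0.1321] yaw 50.45 F [-0.4  2.4  1. ] Ftool [ 1.6 -1.9 -1. ] T [ 0.54  0.21 -0.05] w 0.299 q [ 0.56  0.49 -0.32  2.02  0.25  0.66 -0.61]
r 70.1 phi 230.1 Fty -1.87
```

Call:
move_arm(gripper=[0.3, 0.3, 0.3, 0.3, 0.3], xyz=[[0.01, 0.35, 0], [0.03, 0.7, 0], [0.03, 0.7, 0], [0.03, 0.7, 0], [0.03, 0.7, 0]], twist=[-0.05, -0.1, -0.1, -0.1, -0.1])

```text
t: 19.08
eef_pos: [0.4873, -0.2199, 0.1321]
tool_rot: [-0.0, 0.882, 0.471, -0.0]
contact_force: [-1.6, 3.5, 1.3]
gripper_width: 0.302
```

```bash
python3 - <<'E'
from h import *
fm();st2()
E
```

```text
Fy [-3.31 -4.08 -3.93 -3.49 -3.92 -3.28] Ftool [ 1.87 -3.67 -1.76] Ttool [0.776 0.347 0.019] p [ 0.4873 -0.2199  0.1321]
t 19.38 p [ 0.4873 -0.2199  0.1321] yaw 56.19 F [-2.3  3.9  1.2] Ftool [ 2.  -4.1 -1.2] T [ 0.79  0.46 -0.03] w 0.301 q [ 0.58  0.51 -0.35  2.01  0.27  0.67 -0.52]
r 70.0 phi 235.7 Fty -4.11
```

Call:
move_arm(gripper=[0.3, 0.3, 0.3, 0.3, 0.3], xyz=[[0.01, 0.25, 0], [0.02, 0.49, 0], [0.02, 0.49, 0], [0.02, 0.49, 0], [0.02, 0.49, 0]], twist=[-0.035, -0.07, -0.07, -0.07, -0.07])

```text
t: 19.8
eef_pos: [0.4911, -0.222, 0.132]
tool_rot: [-0.001, 0.865, 0.502, -0.0]
contact_force: [-3.6, 4.1, 2.6]
gripper_width: 0.298
```

```bash
python3 - <<'E'
from h import *
fm(10);st2()
E
```

```text
Fy [-5.17 -5.6  -5.61 -5.18 -5.67 -5.04 -4.9  -6.41 -5.57 -6.1 ] Ftool [ 2.21 -5.53 -2.82] Ttool [1.183 0.507 0.03 ] p [ 0.4911 -0.222   0.1319]
t 20.3 p [ 0.4911 -0.222   0.1319] yaw 60.21 F [-3.3  5.2  2.7] Ftool [ 2.8 -5.5 -2.7] T [ 1.06  0.75 -0.01] w 0.298 q [ 0.6   0.51 -0.36  1.99  0.28  0.68 -0.46]
r 69.9 phi 239.2 Fty -5.47
```

```bash
python3 - <<'E'
from h import *
c=save('wrist','w10.png');S=read_camera('scene');crop(S,'s10c.png',250,170,350,290,5);T=read_camera('top');crop(T,'t10c.png',260,180,340,250,8)
E
```

```text
(no output)
```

View pics/w10.png

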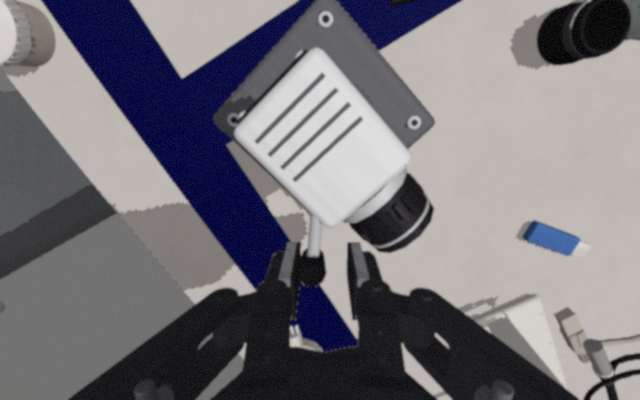

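View pics/s10c.png

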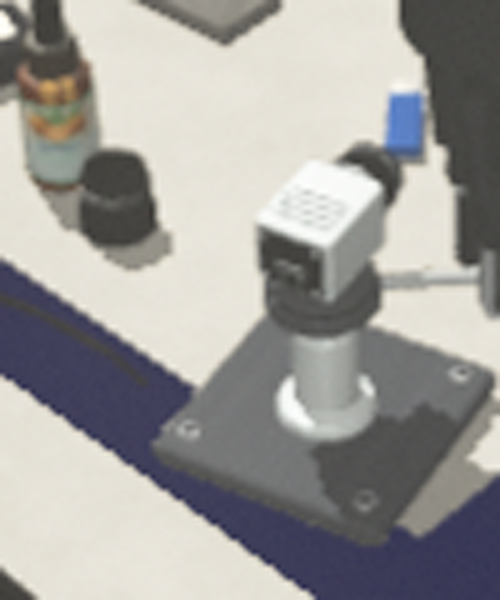

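Call:
move_arm(gripper=[0.3, 0.3, 0.3, 0.3, 0.3], xyz=[[0, -0.25, 0], [0, -0.5, 0], [0, -0.5, 0], [0, -0.5, -1], [0, -0.5, -3]], twist=[0, 0, 0, 0, 0])

```text
t: 20.87
eef_pos: [0.4863, -0.2202, 0.1612]
tool_rot: [-0.001, 0.865, 0.501, -0.001]
contact_force: [0.3, -0.2, -0.2]
gripper_width: 0.301
```

Call:
move_arm(gripper=[0.3, 0.3, 0.3, 0.3, 0.3], xyz=[[0, 0, -3], [0, 0, -6], [-3, 0, -9], [-6, 0, -11], [-6, 0, -11]], twist=[0, 0, 0, 0, 0])

```text
t: 21.28
eef_pos: [0.4564, -0.2791, 0.2775]
tool_rot: [0.005, 0.867, 0.498, 0.001]
contact_force: [-0.1, -0.9, -0.5]
gripper_width: 0.301
```

```bash
python3 - <<'E'
from h import *
for i in range(3): read_camera('wrist')
st();W=save('wrist','w11.png');T=save('top','t11.png');crop(T,'t11d.png',270,190,330,240,13)
for n in('wrist','top'):
  for q in('camera_centre','bridge','lever_knob'): print(n,q,[(np.round(a['centre'],4),round(a['p'],2)) for a in spot_point(q,n)[:1]])
E
```

```text
t 21.43 p [ 0.4575 -0.2724  0.2728] yaw 60.14 F [ 0.7 -0.1 -0.5] Ftool [0.3 0.7 0.5] T [ 0.03 -0.03 -0.02] w 0.301 q [ 0.76  0.31 -0.41  1.91  0.15  0.95 -0.24]
wrist camera_centre [(array([ 0.5257, -0.1613,  0.104 ]), 0.73)]
wrist bridge [(array([ 0.5727, -0.3728,  0.1082]), 0.65)]
wrist lever_knob [(array([ 0.4803, -0.2171,  0.069 ]), 0.74)]
top camera_centre [(array([ 0.5258, -0.1612,  0.1048]), 0.92)]
top bridge []
top lever_knob [(array([ 0.4903, -0.2161,  0.0727]), 0.5)]
```

View pics/w11.png

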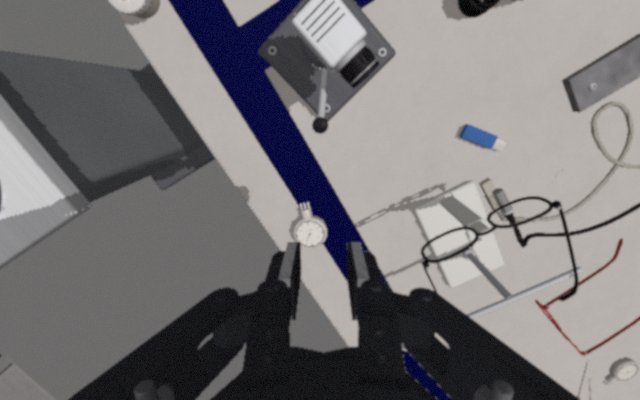

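View pics/t11d.png

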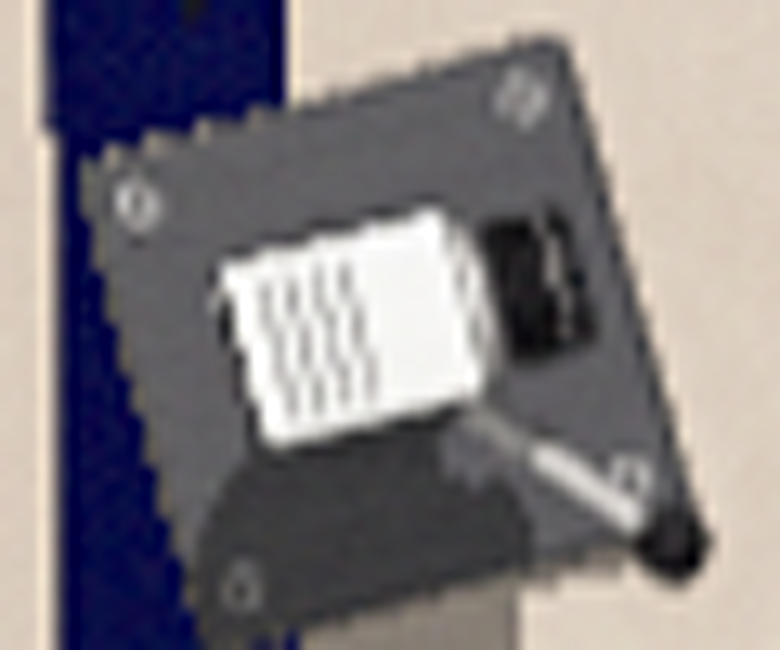

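```bash
python3 - <<'E'
from h import *
W=read_camera('wrist');crop(W,'w12a.png',250,0,410,120,5);crop(W,'w12b.png',410,180,580,290,4.5)
E
```

```text
(no output)
```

View pics/w12a.png

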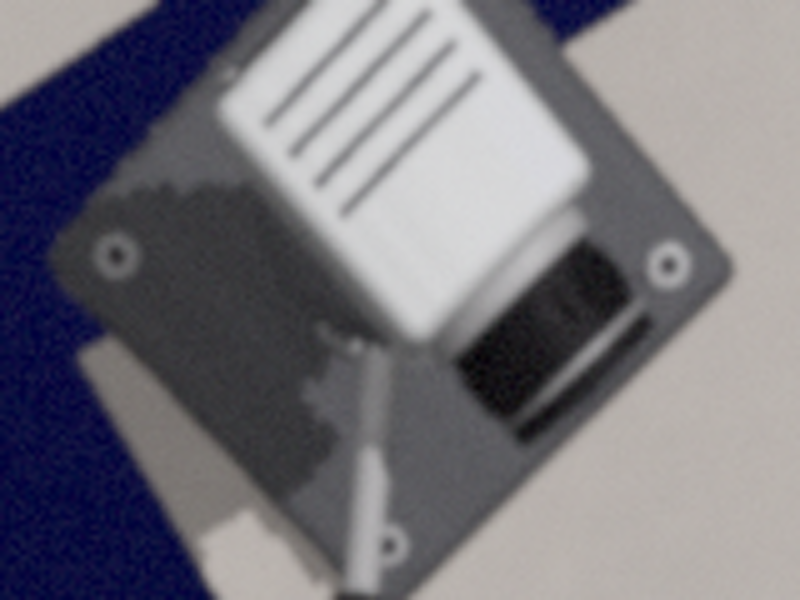

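View pics/w12b.png

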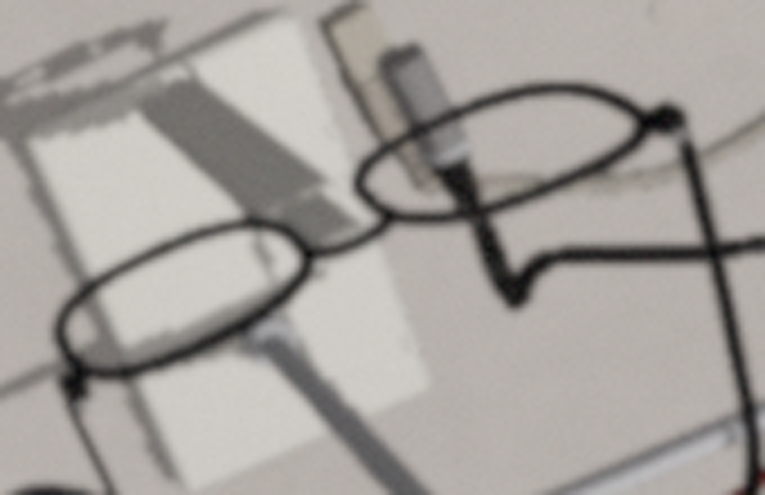

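```bash
python3 - <<'E'
from h import *
from scipy.optimize import least_squares
W=read_camera('wrist');T=read_camera('top');st()
m=np.array([(222,100),(418,342),(589,172)])/5+[250,0]-.5
t=np.array([(268,445),(222,264),(487,393),(440,210)])/13+[270,190]-.5
def mk(p,L):
    psi=p[2];x=np.array([np.cos(psi),np.sin(psi),0]);y=np.array([-x[1],x[0],0]);C=np.r_[p[:2],.104]
    return np.array([C+a*x+b*y+[0,0,.015] for a,b in L])
for n,c,mm,L,buv in(('wrist',W,m,[(-.024,-.017),(.018,-.017),(.018,.017)],(486.6,233.5)),('top',T,t,[(-.024,-.017),(-.024,.017),(.018,-.017),(.018,.017)],(384.9,194.1))):
    r=least_squares(lambda p:(proj(c,mk(p,L))-mm).ravel(),[.527,-.161,-1.37],x_scale=[.01,.01,.1])
    for z in(.102,.105,.108):
        B=atz(c,buv,z);v=B[:2]-r.x[:2]; print(n,z,np.round(r.x[:2],4),'yaw',np.degrees(r.x[2]).round(2),'B',np.round(B,4),'aim',np.degrees(np.arctan2(v[1],v[0])).round(2),np.round(r.fun,1))
# also stand screws centre from wrist & top (z=.014)
u=np.array([(116,256),(670,265)])/5+[250,0]-.5
print('screw mid',np.mean([atz(W,a,.014) for a in u],0))
u=np.array([(138,204),(630,480)])/13+[270,190]-.5;print(np.mean([atz(T,a,.014) for a in u],0))
u=np.array([(523,97),(242,588)])/13+[270,190]-.5;print(np.mean([atz(T,a,.014) for a in u],0))
E
```

```text
t 21.98 p [ 0.4576 -0.2719  0.2719] yaw 60.23 F [-0.2 -0.7 -0.2] Ftool [-0.7  0.2  0.2] T [ 0.03  0.02 -0.02] w 0.297 q [ 0.76  0.31 -0.41  1.91  0.15  0.95 -0.24]
wrist 0.102 [ 0.528  -0.1633] yaw -78.21 B [ 0.5723 -0.3752  0.102 ] aim -78.19 [-1.9 -0.4 -0.6  0.8  2.5 -0.2]
wrist 0.105 [ 0.528  -0.1633] yaw -78.21 B [ 0.5714 -0.373   0.105 ] aim -78.3 [-1.9 -0.4 -0.6  0.8  2.5 -0.2]
wrist 0.108 [ 0.528  -0.1633] yaw -78.21 B [ 0.5705 -0.3708  0.108 ] aim -78.43 [-1.9 -0.4 -0.6  0.8  2.5 -0.2]
top 0.102 [ 0.5267 -0.1632] yaw -77.1 B [ 0.5718 -0.3717  0.102 ] aim -77.8 [-0.3  0.2 -0.2  0.1  0.2 -0.1  0.3 -0.1]
top 0.105 [ 0.5267 -0.1632] yaw -77.1 B [ 0.5716 -0.3712  0.105 ] aim -77.83 [-0.3  0.2 -0.2  0.1  0.2 -0.1  0.3 -0.1]
top 0.108 [ 0.5267 -0.1632] yaw -77.1 B [ 0.5714 -0.3707  0.108 ] aim -77.86 [-0.3  0.2 -0.2  0.1  0.2 -0.1  0.3 -0.1]
screw mid [ 0.52653396 -0.16064951  0.014     ]
[ 0.52590825 -0.16011798  0.014     ]
[ 0.52590198 -0.16004919  0.014     ]
```

```bash
python3 - <<'E'
import cv2,numpy as np
a=cv2.imread('pics/top5.png',0);b=cv2.imread('pics/top11.png' if 0 else 'pics/t11.png',0)
mask=np.zeros_like(a);cv2.fillPoly(mask,[np.array([[286,208],[303,204],[317,206],[318,218],[308,221],[289,226]])],255)
x0,y0,x1,y1=280,198,322,230
A=cv2.resize(a[y0:y1,x0:x1],None,fx=4,fy=4,interpolation=2);B=cv2.resize(b[y0:y1,x0:x1],None,fx=4,fy=4,interpolation=2);m=cv2.resize(mask[y0:y1,x0:x1],None,fx=4,fy=4,interpolation=0)
cc,w=cv2.findTransformECC(A,B,np.eye(2,3,dtype=np.float32),cv2.MOTION_EUCLIDEAN,(3,200,1e-7),m,3)
print(cc,np.degrees(np.arctan2(w[1,0],w[0,0])),w)
E
```

```text
0.9958125588927134 -0.81021386 [[ 0.99990004  0.01414043 -1.1202784 ]
 [-0.01414043  0.99990004  0.9963308 ]]
```

```bash
python3 -c "
from station import *
print(hand_in())"
```

```text
the job is handed in; nothing more can be done
None
```

I aimed the camera at the bridge of the spectacles, then locked the ring under it. The final push on the ring came out slightly higher than the 4–5 N wanted. I handed the job in at about 22 s.

- **Aim:** I gripped the housing by its flat sides and screwed it about 2.44 rad clockwise, then let go. Measured after locking, its heading is about −78.2° in the wrist picture and −77.1° in the top picture. The bridge lies at about −77.8° to −78.4°, so the aim should be within about 1°.
- **Lock ring:** I pushed the lever knob counter-clockwise with one finger, in small steps. The push stayed below about 2.5 N, then read 3.7 N. After one last step of 0.07 rad it read about 5.5 N, with single readings up to 6.4 N. I stopped there and backed away from the knob without turning it back.
- **Last checks:** Matching the top pictures from before and after locking suggests the ring turned the camera about 0.8° counter-clockwise. That is close to the limit of the measurement, and I did not correct it. I did not see any of the loose things move, but I did not measure them again at the end. The arm stood clear of everything at hand-in.

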